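# Set the cartridge cradle to its gauge block with the thumbwheel

## Robot

A 6-joint arm with a two-finger parallel gripper is mounted at the origin on the work surface. World frame = base frame: x ahead of the robot, y to its left, z up, the work surface at z = 0. Lengths are in m, angles in rad, forces in N, time in s.
With the tool pointing down it reaches from about 0.425 to 0.95 m from the base axis. Payload 3.5 kg.
Tool frame: the origin (TCP) lies midway between the tips of the shut fingers; the grasp point (between the pads) lies 19 mm behind it; x points along the fingers, y is the direction in which the jaws open and shut, and the axes are right-handed (so a half turn about x gives the same grasp; the last joint's range is limited). The gripper opens to 85 mm and grips with 20 to 120 N. Pads are 22 mm wide; open, the fingers measure 114 mm over their backs; the gripper's body (76 mm by 85 mm) begins 54 mm behind the grasp point. The pads swing forward as they close: fully open they stand 13 mm farther back than shut.
Start: joints at [-1.319, 0.286, 1.577, -0, 1.279, -0.15], TCP at [0.264, -0.621, 0.231] pointing down, gripper open.
Joint ranges: [-2.77, 2.77], [-0.9, 2.22], [0.21, 2.48], [-1.53, 4.67], [0.24, 2.81], [-2.84, 2.84]. Speed limits (rad/s): [2.79, 2.79, 3.14, 3.14, 3.14, 3.14].

## Interface

Orientations are given as a unit quaternion [x, y, z, w].
In Python, from station import ctrl gives the robot as it stands.
- The arm moves only by the tool move_arm, never from a script. Its argument "series" is a list of rows, each an object with "dr": the turn, a rotation vector about the tool's x, y, z in units of 45 degrees (1.0 is 45 degrees), a list of three; "delta_pos": the shift along the tool's x, y, z in units of 500 mm (1.0 is 500 mm), a list of three; "grip": the finger opening in mm, from 0 to 85.4. A call has 1 to 20 rows; each row shifts and turns the pose as measured when the row begins, along the tool's axes as they then stand; what a row does not reach is not made up. A row lasts 1/12 s, in which the tool goes at most 41.7 mm and 7.16 degrees, less where a joint would pass 70% of its speed; a pose out of reach is approached as far as the arm can. A call with a number of a shift or a turn outside -1 to 1 is refused whole. A call with a gripper value outside its range is refused whole. The fingers move at their own pace and stop on an object; the grip force is fixed at half the most. Time passes only in rows, so rows that do not move let the fingers close. It gives the time, the measured TCP pose, the force and the opening at its end, in the units of the state.
- ctrl.get_obs(): the state, without advancing time (a new reading comes with each control period).
- ctrl.read_camera(name): name is "scene" or "side" or "wrist"; returns (picture, depth): 420x560x3 uint8, blue, green, red; 420x560 float32, m along the optical axis (not along the pixel's ray), 0 where there is no reading.
- ctrl.camera_params(name): a dict with "camera_matrix" (3x3 intrinsics, pixels), "view" (4x4, takes a point from world to camera coordinates). Camera axes: x right, y up, looking along -z (the intrinsics and any distortion apply to the point x, -y, -z); pixel columns grow to the right and rows downward; lengths in m; the calibration is good to about 2 mm. A picture is of the moment at which its call begins: read the wrist's pose just before it. camera_params takes no time and is no camera call; for the wrist camera it gives the pose at the moment of the call.
- ctrl.job_done(): hands the job in, once; it reports no verdict.
The state is a dict: "t": time; "qpos": joint angles; "qd": joint speeds; "tau": joint torques, N m; "ee_pos": TCP position; "ee_rot": TCP orientation; "contact_force": force on the tool from outside, world axes, zero at the start; "moment": the same for the moment, N m; "opening": finger opening in m.
Only numpy, scipy, OpenCV 4.12 (cv2) and the standard library are available. Lean on these libraries where they do the work, as an engineer would, in place of code of your own. Each camera call takes 0.05 s, during which the arm holds its last target.

## Task

Roll the blue knurled wheel of the cartridge cradle under a fingertip, stroke after stroke, so that the jaw closes the gap until its yellow pointer stands opposite the red gauge block, within its width, then take the finger away. Move the jaw only by way of the wheel, never by touching the jaw itself, and leave the red block, the vial, the spare cartridge and the orange box where they are.

Things in the scene. Friction and masses are not known exactly. Their poses are not given: they have to be found in the camera images.
- cradle: Fixed dark grey plate 320 x 100 x 14 mm with light grey wheel housing, jaw and end stop. Origin on the bench under the wheel's axle; x runs along the plate from wheel to end stop (plate x -55 to 265, y -50 to 50 mm), z up. Housing 86 mm long (x), 43 wide, top 67 mm above bench. Grey scale strip on the -y side, top 17 mm above bench. End stop: block 54 mm high, x 235 to 255 mm.
- wheel: Blue knurled wheel with four white knurls, radius 30 mm, 18 mm wide, on edge in the housing; origin at its centre, on the axle along the cradle's y, 53 mm above the bench; its frame turns with it. Turning the top of the rim towards the cradle's +x closes the gap: the jaw goes the finger's way, 8 mm per radian (8 mm per 30 mm of rim travel); rolling back opens it. It stays where it is left.
- rim_top (a point): Highest point of the wheel's rim when not pressed, 83 mm above the bench, 16 mm above the housing; axes as the cradle's; this point does not move. Only the upper rim can be reached. Wheel and jaw are on one sprung head: pressed on top of the wheel it sinks up to 6 mm (1.5 N per mm, 6 N at 4 mm) and rises when let go. Drag at the rim: 1 N at 40 mm/s, growing with speed; no detents.
- jaw: Grey sliding jaw, 20 mm in x, 60 in y, hung 9 mm clear of the plate, top about 63 mm above the bench, yellow pointer on its -y side. Slides along the cradle's x, about 56 mm from the start; dips with the wheel. Origin at plate-top height (14 mm above the bench), cradle y = 0, middle of its x length; at the start x = 100 mm in the cradle's frame. Axes as the cradle's.
- pointer (a point): Point on the top centre line of the yellow pointer bar (3 mm wide in x, about 18 mm long in y, top 32 mm above the bench). Moves with the jaw.
- mark (a point): Centre of the top of the red gauge block (6 mm in x, 16 mm in y, top 32 mm above the bench, level with the pointer), which stands on the scale strip just beside the pointer's path, on the -y side. It lies 16 to 42 mm to the +x side of the pointer at the start and stays where it is. Axes as the cradle's.
- vial: Bystander: amber glass vial with a white cap, 28 mm in diameter, 58 mm high, standing loose on the bench. Origin at the centre of its underside.
- cartridge: Bystander: spare steel cartridge with two square aluminium ends, 80 x 20 x 20 mm, lying loose on the bench. Origin at the centre of its underside, x along its length.
- tip_box: Bystander: closed orange plastic box, 85 x 60 x 45 mm, loose on the bench. Origin at the centre of its underside.

How it is judged:
By the outcome, as a careful person would: the job done as asked, in the order asked, and still so for the second after the job is handed in, with the robot touching nothing.
It also fails if it takes over 45 s, if anything falls off the work surface, if the arm or the gripper's body presses on something with over 40 N, if the wrist force passes 120 N, or if a joint passes its speed limit or range.

## Working session

There is one attempt and no reset: what is moved stays moved. The work goes in short steps, Python scripts to look and compute and a tool call to move; the robot and the scene stay as the last step left them, time stands still between calls to the robot, and variables do not carry over. Pictures are saved under pics/ and viewed, and the job is handed in when it is done.

Besides the shell and the picture viewer there is one more tool, called after "Request:" by a JSON object that holds its "api" and its "payload", one argument or row to a line. move_arm: Moves the arm, as the interface text tells. Shifts and turns lie within -1 to 1; 1 stands for 500 mm of shift or 45 degrees of turn. Its arguments: {"type":"object","properties":{"series":{"type":"array","items":{"type":"object","properties":{"dr":{"type":"array","items":{"type":"number","minimum":-1,"maximum":1}},"delta_pos":{"type":"array","items":{"type":"number","minimum":-1,"maximum":1}},"grip":{"type":"number"}}}}},"required":["series"]}

```bash
mkdir -p pics; ls
python3 - <<'E'
from station import ctrl
import cv2,numpy as np
o=ctrl.get_obs();print(o)
for n in ("scene","side"):
    p=ctrl.camera_params(n);print(n,np.round(p["camera_matrix"],1).tolist(),np.round(p["view"],4).tolist(), [k for k in p])
    im,d=ctrl.read_camera(n);cv2.imwrite(f"pics/{n}0.png",im);np.save(f"{n}0.npy",d)
E
```

```text
pics
{'t': 0.0, 'qpos': array([-1.31901554e+00,  2.87189310e-01,  1.57816490e+00, -8.89002380e-06,
        1.27860418e+00, -1.50000485e-01]), 'qd': array([-6.61446644e-04,  2.78008806e-04, -3.52244682e-06, -8.79383918e-04,
       -5.48802587e-04, -9.74070246e-04]), 'tau': array([ 9.68767552e-06, -4.05979085e+01, -2.92627752e+01, -1.20872610e-04,
        5.82416716e-03,  1.21085154e-05]), 'ee_pos': array([ 0.26382476, -0.62059647,  0.22993796]), 'ee_rot': array([-0.69284011, -0.14193357,  0.69293122, -0.14026321]), 'contact_force': array([ 0.81310467, -0.20890797,  0.64247024]), 'moment': array([ 0.03968456, -0.03823739,  0.0075229 ]), 'opening': 0.08566256308626807}
scene [[397.4, 0.0, 279.0], [0.0, 397.4, 201.7], [0.0, 0.0, 1.0]] [[0.1642, 0.9864, 0.0113, -0.0065], [-0.8702, 0.1394, 0.4726, 0.4532], [0.4645, -0.0874, 0.8812, -1.124], [0.0, 0.0, 0.0, 1.0]] ['camera_matrix', 'view']
side [[410.7, 0.0, 278.3], [0.0, 410.7, 205.3], [0.0, 0.0, 1.0]] [[0.9943, -0.1036, 0.0232, -0.5543], [0.0395, 0.5638, 0.825, -0.0263], [-0.0986, -0.8194, 0.5647, -0.7367], [0.0, 0.0, 0.0, 1.0]] ['camera_matrix', 'view']
```

View pics/scene0.png

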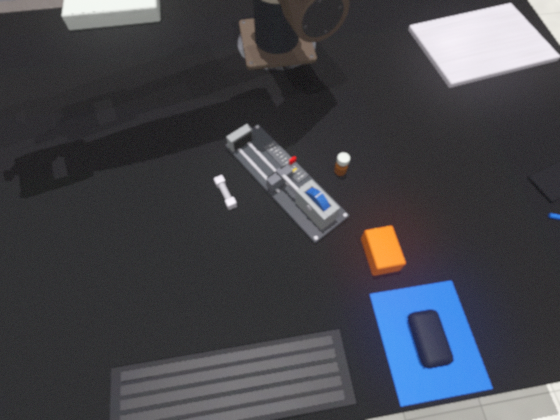

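View pics/side0.png

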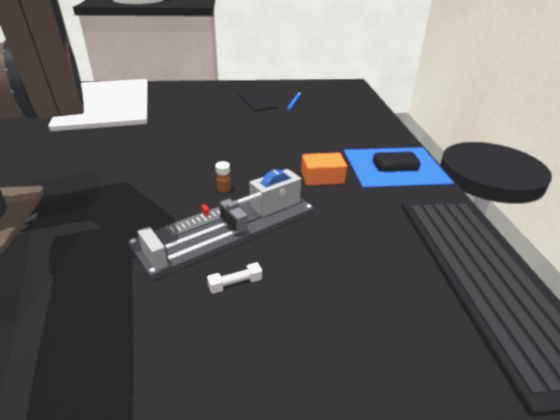

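The scene view shows the wheel near (318,198), the jaw near (273,180), the red block near (292,160) and the yellow pointer near (295,170). The end stop is near (238,135), the vial at (342,163) and the box at (383,250). The side view agrees. Next I measure.

```bash
cat > h.py <<'E'
import cv2,numpy as np
from station import ctrl
def deproj(n,u,v,d,P=None):
    p=P or ctrl.camera_params(n);K=np.array(p["camera_matrix"]);V=np.array(p["view"])
    c=np.stack([(u-K[0,2])/K[0,0]*d,-(v-K[1,2])/K[1,1]*d,-d,np.ones_like(d)],-1)
    return (c@np.linalg.inv(V).T)[...,:3]
def cloud(n,d,P=None):
    v,u=np.mgrid[0:d.shape[0],0:d.shape[1]].astype(float)
    return deproj(n,u,v,d.astype(float),P)
def proj(n,X,P=None):
    p=P or ctrl.camera_params(n);K=np.array(p["camera_matrix"]);V=np.array(p["view"])
    c=np.c_[np.atleast_2d(X),np.ones(len(np.atleast_2d(X)))]@V.T
    return np.c_[K[0,0]*c[:,0]/-c[:,2]+K[0,2],K[1,1]*c[:,1]/c[:,2]+K[1,2]]
def atheight(n,u,v,z,P=None):
    p=P or ctrl.camera_params(n);V=np.array(p["view"]);C=np.linalg.inv(V)[:3,3]
    X=deproj(n,np.array(float(u)),np.array(float(v)),np.array(1.0),p)
    return C+(X-C)*(z-C[2])/(X[2]-C[2])
E
python3 - <<'E'
from h import *
for n,(a,b,c,e) in dict(scene=(215,355,110,250),side=(120,350,140,300)).items():
    im=cv2.imread(f"pics/{n}0.png");d=np.load(f"{n}0.npy");X=cloud(n,d)
    s=3.3 if n=="side" else 4
    cv2.imwrite(f"pics/{n}0z.png",cv2.resize(im[c:e,a:b],None,fx=s,fy=s,interpolation=cv2.INTER_CUBIC))
    B,G,R=[im[...,i].astype(int) for i in range(3)]
    roi=np.zeros(d.shape,bool);roi[c:e,a:b]=1
    for nm,m in dict(blue=(B>R+70)&(B>G+40),red=(R>B+70)&(R>G+90),yel=(R>B+60)&(G>B+60)).items():
        m&=roi&(d>0);
        vs,us=np.nonzero(m);P=X[m]
        if len(us):print(n,nm,len(us),us.mean().round(1),vs.mean().round(1),np.median(P,0).round(4),P[:,2].max().round(4))
    m=roi&(d>0)&(X[...,2]>.004)&(X[...,2]<.09)
    Q=X[m];print(len(Q))
    # plate top
    t=Q[(Q[:,2]>.009)&(Q[:,2]<.02)][:,:2].astype(np.float32)
    print(cv2.minAreaRect(t))
    st=Q[(Q[:,2]>.06)&(Q[:,2]<.072)][:,:2].astype(np.float32);print("top67",cv2.minAreaRect(st))
E
```

```text
scene blue 215 318.6 197.9 [ 0.5554 -0.0053  0.0788] 0.0873
scene red 34 292.2 159.3 [ 0.4206 -0.0339  0.0294] 0.0347
scene yel 6 294.0 169.2 [ 0.4488 -0.0348  0.0313] 0.0326
6295
((0.47033724188804626, -0.07092204689979553), (0.33246561884880066, 0.22178217768669128), 47.515289306640625)
top67 ((0.5272444486618042, -0.0057264938950538635), (0.13634030520915985, 0.14677515625953674), 1.1123658418655396)
side blue 284 286.7 172.4 [ 0.548  -0.011   0.0747] 0.0838
side red 181 283.3 177.6 [0.6365 0.0782 0.0404] 0.0458
side yel 532 323.6 160.4 [0.6624 0.1023 0.0445] 0.0465
10412
((0.49034029245376587, -0.024272382259368896), (0.42383432388305664, 0.22953248023986816), 54.16343307495117)
top67 ((0.5213069319725037, -0.02405281364917755), (0.15283730626106262, 0.04543723911046982), 29.36256980895996)
```

```bash
ls pics
```

```text
scene0.png
scene0z.png
side0.png
side0z.png
```

View pics/scene0z.png

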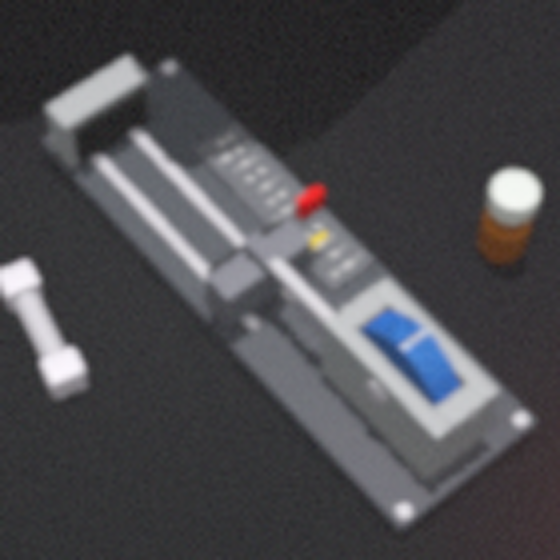

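View pics/side0z.png

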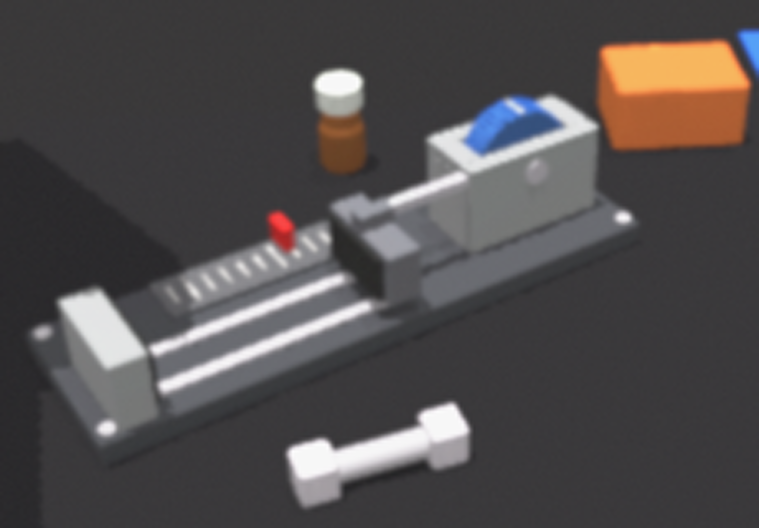

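Run:
```python
from h import *
from scipy.spatial.transform import Rotation as Ro
f=lambda z,s,o:(z+.5)/s-.5+o
def S(a,b,z): return atheight("scene",f(a,4,215),f(b,4,110),z)
def D(a,b,z): return atheight("side",f(a,3.3,120),f(b,3.3,140),z)
print("scene bolts",[S(a,b,.016)[:2].round(4) for a,b in((520,418),(403,511),(170,67))])
print("side bolts",[D(a,b,.016)[:2].round(4) for a,b in((624,217),(106,428),(41,332))])
print("red",S(312,192,.032).round(4),"yel",S(319,238,.032).round(4), D(281,217,.032).round(4))
print("wheel knurl",S(412,340,.083).round(4),D(515,105,.083).round(4))
print("vial",S(515,180,.058)[:2].round(3),"box")
o=ctrl.get_obs();print(Ro.from_quat(o["ee_rot"]).as_matrix().round(3))
p=ctrl.camera_params("wrist");print(p["camera_matrix"]);print(np.linalg.inv(p["view"]).round(3))
```

```text
scene bolts [array([0.5687, 0.0541]), array([ 0.6115, -0.0189]), array([ 0.3047, -0.0979])]
side bolts [array([ 0.6126, -0.0198]), array([ 0.3469, -0.1725]), array([ 0.3047, -0.1   ])]
red [ 0.4185 -0.0322  0.032 ] yel [ 0.4495 -0.0339  0.032 ] [ 0.4212 -0.0298  0.032 ]
wheel knurl [ 0.5484 -0.0073  0.083 ] [ 0.5503 -0.005   0.083 ]
vial [0.446 0.075] box
[[-0.001  0.391 -0.92 ]
 [ 0.002 -0.92  -0.391]
 [-1.    -0.002 -0.   ]]
[[324.96703382   0.         275.50125598]
 [  0.         324.96703382 205.43945536]
 [  0.           0.           1.        ]]
[[ 0.391  0.875  0.286  0.336]
 [-0.921  0.372  0.118 -0.588]
 [-0.003 -0.309  0.951  0.373]
 [ 0.     0.     0.     1.   ]]
```

The bolts give cradle origin ≈ (0.549, -0.0066), with x̂ at 210° (bolt spacing 305 mm, and the wheel agrees). The pointer is at cradle x ≈ 100 and the mark at ≈ 124.6 mm. I'm moving above the wheel now, with the fingers shut.

Request:
{"api": "move_arm", "payload": {
  "series": [
    {"delta_pos":[0,-0.0536,-0.0594],"dr":[0,0,0],"grip":0},
    {"delta_pos":[0,-0.0536,-0.0594],"dr":[0,0,0],"grip":0},
    {"delta_pos":[0,-0.0536,-0.0594],"dr":[0,0,0],"grip":0},
    {"delta_pos":[0,-0.0536,-0.0594],"dr":[0,0,0],"grip":0},
    {"delta_pos":[0,-0.0536,-0.0594],"dr":[0,0,0],"grip":0},
    {"delta_pos":[0,-0.0536,-0.0594],"dr":[0,0,0],"grip":0},
    {"delta_pos":[0,-0.0536,-0.0594],"dr":[0,0,0],"grip":0},
    {"delta_pos":[0,-0.0536,-0.0594],"dr":[0,0,0],"grip":0},
    {"delta_pos":[0,-0.0536,-0.0594],"dr":[0,0,0],"grip":0},
    {"delta_pos":[0,-0.0536,-0.0594],"dr":[0,0,0],"grip":0},
    {"delta_pos":[0,-0.0536,-0.0594],"dr":[0,0,0],"grip":0},
    {"delta_pos":[0,-0.0536,-0.0594],"dr":[0,0,0],"grip":0},
    {"delta_pos":[0,-0.0536,-0.0594],"dr":[0,0,0],"grip":0},
    {"delta_pos":[0,-0.0536,-0.0594],"dr":[0,0,0],"grip":0}
  ]
}}

```text
t: 1.27
ee_pos: [0.5023, -0.0975, 0.2226]
ee_rot: [-0.692, -0.14, 0.696, -0.131]
contact_force: [-0.0, -0.3, 0.1]
opening: -0.0003
```

```bash
cat >> h.py <<'E'
from scipy.spatial.transform import Rotation as Ro
O=np.array([.549,-.0066,0]);th=np.radians(210.07)
def axes():
    x=np.array([np.cos(th),np.sin(th),0]);return np.c_[x,np.cross([0,0,1],x),[0,0,1]]
def w(c): return O+axes()@np.array(c)/1000.
def c(X): return (axes().T@(np.asarray(X)-O))*1000
def todo(cr):
    o=ctrl.get_obs();R=Ro.from_quat(o["ee_rot"]).as_matrix()
    z=axes()[:,0];x=np.array([0,0,-1.]);T=np.c_[x,np.cross(z,x),z]
    print("cradle pos mm",c(o["ee_pos"]).round(2),"F",(axes().T@o["contact_force"]).round(2),"t",o["t"])
    print("delta units",(R.T@(w(cr)-o["ee_pos"])/.5).round(4),"dr",(Ro.from_matrix(R.T@T).as_rotvec()/np.radians(45)).round(4))
    print("tool axes in cradle\n",(axes().T@R).round(3))
E
python3 -c "
from h import *
todo([-20,0,215]);print(ctrl.get_obs()['qpos'].round(2))"
```

```text
cradle pos mm [ 85.99  55.27 222.6 ] F [0.18 0.28 0.12] t 1.2667
delta units [ 0.0164 -0.1387 -0.1947] dr [-0.1771  0.0024  0.0163]
tool axes in cradle
 [[ 0.001  0.139  0.99 ]
 [-0.013  0.99  -0.139]
 [-1.    -0.013  0.003]]
[-0.39 -0.07  1.98  0.01  1.24  0.79]
```

Request:
{"api": "move_arm", "payload": {
  "series": [
    {"delta_pos":[0.004,-0.0347,-0.0487],"dr":[0,0,0],"grip":0},
    {"delta_pos":[0.004,-0.0347,-0.0487],"dr":[0,0,0],"grip":0},
    {"delta_pos":[0.004,-0.0347,-0.0487],"dr":[0,0,0],"grip":0},
    {"delta_pos":[0.004,-0.0347,-0.0487],"dr":[0,0,0],"grip":0},
    {"delta_pos":[0,0,0],"dr":[-0.09,0,0.008],"grip":0},
    {"delta_pos":[0,0,0],"dr":[-0.09,0,0.008],"grip":0},
    {"delta_pos":[0,0,0],"dr":[0,0,0],"grip":0}
  ]
}}

```text
t: 1.85
ee_pos: [0.5683, 0.0196, 0.2115]
ee_rot: [-0.679, -0.192, 0.683, -0.189]
contact_force: [-0.5, 0.2, -0.1]
opening: -0.0003
```

```bash
cat > look.py <<'E'
from h import *
import sys
k=sys.argv[1]
todo([-20,0,90])
P=ctrl.camera_params("wrist");im,d=ctrl.read_camera("wrist");cv2.imwrite(f"pics/w{k}.png",im);np.save(f"w{k}.npy",d)
import pickle;pickle.dump(P,open(f"w{k}.pkl","wb"))
E
python3 look.py 1
```

```text
cradle pos mm [-29.84 -12.97 211.45] F [ 0.34 -0.46 -0.09] t 1.85
delta units [0.2429 0.0267 0.0192] dr [0.0265 0.0051 0.0059]
tool axes in cradle
 [[ 0.004 -0.021  1.   ]
 [-0.005  1.     0.021]
 [-1.    -0.005  0.004]]
```

View pics/w1.png

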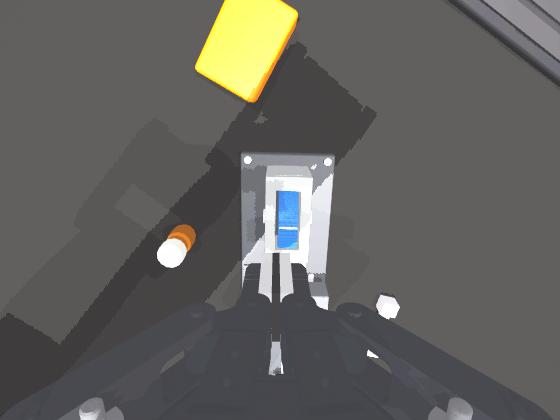

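The wrist view shows the wheel at (287,220) and the plate bolts at (248,160) and (328,160), but the gripper hides the jaw and pointer. A quarter turn puts the camera on the scale side, where it can see the pointer.

Request:
{"api": "move_arm", "payload": {
  "series": [
    {"delta_pos":[0,0,0],"dr":[-0.154,0,0],"grip":0},
    {"delta_pos":[0,0,0],"dr":[-0.154,0,0],"grip":0},
    {"delta_pos":[0,0,0],"dr":[-0.154,0,0],"grip":0},
    {"delta_pos":[0,0,0],"dr":[-0.154,0,0],"grip":0},
    {"delta_pos":[0,0,0],"dr":[-0.154,0,0],"grip":0},
    {"delta_pos":[0,0,0],"dr":[-0.154,0,0],"grip":0},
    {"delta_pos":[0,0,0],"dr":[-0.154,0,0],"grip":0},
    {"delta_pos":[0,0,0],"dr":[-0.154,0,0],"grip":0},
    {"delta_pos":[0,0,0],"dr":[-0.154,0,0],"grip":0},
    {"delta_pos":[0,0,0],"dr":[-0.154,0,0],"grip":0},
    {"delta_pos":[0,0,0],"dr":[-0.154,0,0],"grip":0},
    {"delta_pos":[0,0,0],"dr":[-0.154,0,0],"grip":0},
    {"delta_pos":[0,0,0],"dr":[-0.1,0,0],"grip":0},
    {"delta_pos":[0,0,0],"dr":[0,0,0],"grip":0}
  ]
}}

```text
t: 3.07
ee_pos: [0.5632, 0.0116, 0.2078]
ee_rot: [0.347, 0.62, -0.35, 0.61]
contact_force: [-0.7, 0.4, -0.1]
opening: -0.0
```

```bash
sed -i 's/z=axes()\[:,0\];x=/z=axes()[:,1];x=/' h.py; python3 look.py 2
```

```text
cradle pos mm [-21.38  -8.63 207.84] F [ 0.39 -0.66 -0.1 ] t 3.0667
delta units [ 0.2355 -0.0004  0.0197] dr [ 0.0174 -0.0135  0.0139]
tool axes in cradle
 [[ 0.011 -1.    -0.014]
 [-0.01  -0.014  1.   ]
 [-1.    -0.011 -0.011]]
```

View pics/w2.png

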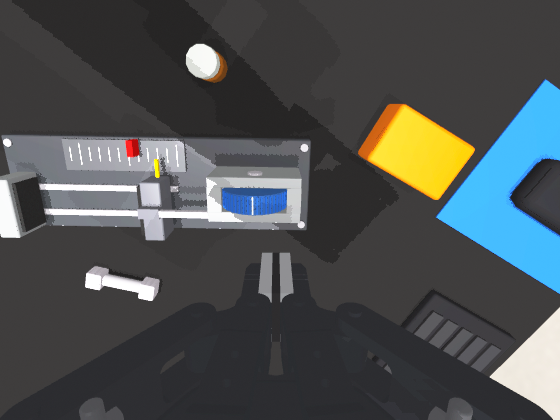

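```bash
cat > meas.py <<'E'
from h import *
import sys,pickle
k=sys.argv[1]
im=cv2.imread(f"pics/w{k}.png");P=pickle.load(open(f"w{k}.pkl","rb"));d=np.load(f"w{k}.npy")
B,G,R=[im[...,i].astype(int) for i in range(3)]
X=cloud("wrist",d,P)
C=((X-O)@axes())*1000
near=(C[...,0]>60)&(C[...,0]<170)&(C[...,1]<-15)&(C[...,1]>-60)
for nm,m in dict(red=(R>G+90)&(R>B+90),yel=(R>B+70)&(G>B+70)).items():
    m=m&near&(d>0); vs,us=np.nonzero(m)
    Q=C[m];t=Q[:,2]>29
    vv,uu=vs[t],us[t]
    print(nm,m.sum(),t.sum(),"px",us.mean().round(1),vs.mean().round(1),"u range",us.min(),us.max(),"depth med",np.median(Q[t],0).round(1),
      "top@32: ", c(atheight("wrist",uu.mean(),vv.mean(),.032,P)).round(2))
if len(sys.argv)>2:
  for u,v in((7,143),(304,148),(301,225)):print("bolt",c(atheight("wrist",u,v,.016,P)).round(1))
  m=(B>R+60)&(B>G+30)&(abs(C[...,0])<40)&(abs(C[...,1])<30);Q=C[m];print("wheel",Q.min(0).round(1),Q.max(0).round(1),np.median(Q,0).round(1))
E
python3 meas.py 2 1
python3 -c "
import cv2;im=cv2.imread('pics/w2.png');cv2.imwrite('pics/w2z.png',cv2.resize(im[125:245,50:310],None,fx=3,fy=3,interpolation=cv2.INTER_NEAREST))"
```

```text
red 213 121 px 131.7 147.5 u range 125 138 depth med [123.8 -44.   32. ] top@32:  [123.9  -44.29  32.  ]
yel 91 75 px 156.5 167.7 u range 154 159 depth med [ 99.2 -25.5  31.7] top@32:  [ 99.3  -25.75  32.  ]
bolt [257.3 -46.   16. ]
bolt [-48.3 -45.3  16. ]
bolt [-48.3  38.8  16. ]
wheel [-30.2 -13.3  33.1] [34.8  8.  85.5] [-1.7 -6.9 77.7]
```

View pics/w2z.png

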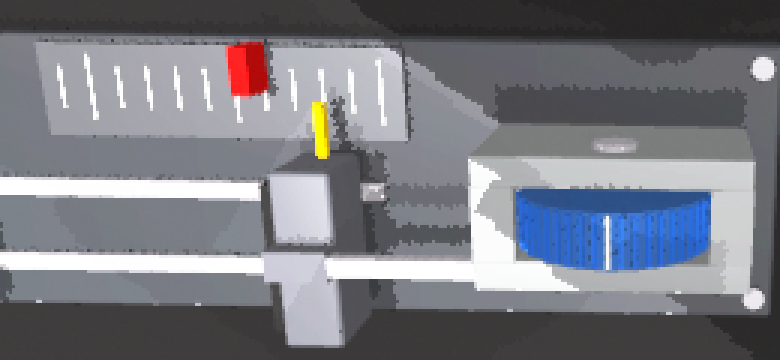

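Red block top at (132,148) px → x=123.9, pointer at (157,168) → x=99.3. The gap to close is about 24.6 mm, or about 92 mm of rim. Approaching the wheel.

Request:
{"api": "move_arm", "payload": {
  "series": [
    {"delta_pos":[0,0,0],"dr":[0.0174,-0.0135,0.0139],"grip":0},
    {"delta_pos":[0.058,-0.0035,0.005],"dr":[0,0,0],"grip":0},
    {"delta_pos":[0.058,-0.0035,0.005],"dr":[0,0,0],"grip":0},
    {"delta_pos":[0.058,-0.0035,0.005],"dr":[0,0,0],"grip":0},
    {"delta_pos":[0.058,-0.0035,0.005],"dr":[0,0,0],"grip":0},
    {"delta_pos":[0,0,0],"dr":[0,0,0],"grip":0}
  ]
}}

```text
t: 3.62
ee_pos: [0.5651, -0.0028, 0.0925]
ee_rot: [0.362, 0.603, -0.359, 0.613]
contact_force: [-0.7, -0.1, -0.7]
opening: 0.0001
```

```bash
sed -i 's/todo(\[-20,0,90\])/todo([-15,0,79])/' look.py; python3 look.py 3; python3 meas.py 3
```

```text
cradle pos mm [-15.84   4.77  92.53] F [ 0.59 -0.28 -0.72] t 3.6167
delta units [ 0.027  -0.0022 -0.0097] dr [-0.0316  0.0116 -0.0139]
tool axes in cradle
 [[-0.011 -1.     0.025]
 [ 0.009  0.025  1.   ]
 [-1.     0.011  0.009]]
red 652 351 px 53.3 157.5 u range 39 68 depth med [123.5 -44.4  31.9] top@32:  [123.51 -44.49  32.  ]
yel 229 202 px 93.9 186.8 u range 88 100 depth med [ 99.1 -25.3  31.6] top@32:  [ 99.05 -25.51  32.  ]
```

View pics/w3.png

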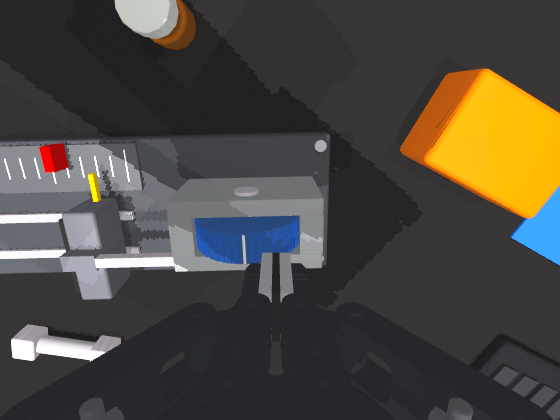

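Finger sits just above the wheel at (275,255), a little to the +y side. I'll correct that and press down.

Request:
{"api": "move_arm", "payload": {
  "series": [
    {"delta_pos":[0,0,-0.009],"dr":[-0.03,0.011,-0.013],"grip":0},
    {"delta_pos":[0.009,0,0],"dr":[0,0,0],"grip":0},
    {"delta_pos":[0.009,0,0],"dr":[0,0,0],"grip":0},
    {"delta_pos":[0.009,0,0],"dr":[0,0,0],"grip":0}
  ]
}}

```text
t: 4.0
ee_pos: [0.5693, 0.0011, 0.0888]
ee_rot: [0.356, 0.607, -0.352, 0.618]
contact_force: [-0.3, 1.0, 0.1]
opening: 0.0
```

```bash
python3 -c "
from h import *
todo([15,0,79])"
```

```text
cradle pos mm [-21.41   3.47  88.81] F [-0.22 -1.05  0.1 ] t 4.0
delta units [ 0.0186 -0.0731 -0.007 ] dr [-0.0021  0.0127 -0.0159]
tool axes in cradle
 [[-0.012 -1.     0.002]
 [ 0.01   0.002  1.   ]
 [-1.     0.013  0.01 ]]
```

Request:
{"api": "move_arm", "payload": {
  "series": [
    {"delta_pos":[0,0,0],"dr":[0,0,0],"grip":0}
  ]
}}

```text
t: 4.08
ee_pos: [0.5695, 0.0013, 0.0891]
ee_rot: [0.356, 0.607, -0.351, 0.618]
contact_force: [0.3, -0.2, -1.2]
opening: 0.0
```

```bash
python3 -c "
from h import *
todo([-15,0,79]);print(ctrl.get_obs()['qd'])"
```

```text
cradle pos mm [-21.7    3.43  89.08] F [-0.16  0.27 -1.16] t 4.0833
delta units [ 0.0199 -0.0137 -0.007 ] dr [-0.0021  0.0133 -0.0167]
tool axes in cradle
 [[-0.013 -1.     0.002]
 [ 0.01   0.002  1.   ]
 [-1.     0.013  0.01 ]]
[ 7.95772018e-03 -2.11034466e-02 -1.69898222e-02 -7.06921943e-05
  6.82925871e-03  4.09039269e-03]
```

Request:
{"api": "move_arm", "payload": {
  "series": [
    {"delta_pos":[0,0,0],"dr":[0,0,0],"grip":0},
    {"delta_pos":[0,0,0],"dr":[0,0,0],"grip":0}
  ]
}}

```text
t: 4.25
ee_pos: [0.5705, 0.0013, 0.0905]
ee_rot: [0.356, 0.606, -0.351, 0.619]
contact_force: [0.8, -0.6, -0.3]
opening: 0.0002
```

```bash
python3 -c "
from h import *
todo([-15,0,79]);print(ctrl.get_obs()['qd'])"
```

```text
cradle pos mm [-22.55   3.88  90.46] F [-0.35  0.93 -0.34] t 4.25
delta units [ 0.0226 -0.0155 -0.008 ] dr [-0.002   0.0154 -0.0192]
tool axes in cradle
 [[-0.015 -1.     0.002]
 [ 0.012  0.002  1.   ]
 [-1.     0.015  0.012]]
[ 0.00160299 -0.00884133 -0.00943894 -0.00186548  0.00147902  0.00288215]
```

Request:
{"api": "move_arm", "payload": {
  "series": [
    {"delta_pos":[0.01,-0.012,-0.007],"dr":[0,0.015,-0.019],"grip":0}
  ]
}}

```text
t: 4.33
ee_pos: [0.565, 0.0012, 0.0869]
ee_rot: [0.354, 0.611, -0.353, 0.614]
contact_force: [0.4, -0.2, 0.5]
opening: 0.0001
```

```bash
python3 -c "
from h import *
todo([-15,0,79]);print(ctrl.get_obs()['qd'].round(3))"
```

```text
cradle pos mm [-17.75   1.27  86.91] F [-0.24  0.34  0.45] t 4.3333
delta units [ 0.0158 -0.0055 -0.0026] dr [-0.0019  0.003  -0.0033]
tool axes in cradle
 [[-0.003 -1.     0.001]
 [ 0.002  0.001  1.   ]
 [-1.     0.003  0.002]]
[-0.025  0.035  0.105 -0.01   0.125 -0.019]
```

Request:
{"api": "move_arm", "payload": {
  "series": [
    {"delta_pos":[0.01,0,0],"dr":[0,0,0],"grip":0}
  ]
}}

```text
t: 4.42
ee_pos: [0.5645, 0.0012, 0.0818]
ee_rot: [0.354, 0.611, -0.353, 0.613]
contact_force: [-0.1, 0.6, 0.4]
opening: 0.0003
```

```bash
python3 -c "
from h import *
todo([-15,0,79]);print(ctrl.get_obs()['qd'].round(3))"
```

```text
cradle pos mm [-17.3    0.99  81.78] F [-0.25 -0.55  0.4 ] t 4.4167
delta units [ 0.0055 -0.0046 -0.002 ] dr [-0.0019  0.0023 -0.0022]
tool axes in cradle
 [[-0.002 -1.     0.002]
 [ 0.002  0.002  1.   ]
 [-1.     0.002  0.002]]
[ 0.002  0.084  0.003  0.002 -0.145  0.003]
```

Request:
{"api": "move_arm", "payload": {
  "series": [
    {"delta_pos":[0.006,-0.003,-0.001],"dr":[0,0,0],"grip":0},
    {"delta_pos":[0.002,-0.01,0],"dr":[0,0,0],"grip":0},
    {"delta_pos":[0.001,-0.01,0],"dr":[0,0,0],"grip":0}
  ]
}}

```text
t: 4.67
ee_pos: [0.5571, -0.0034, 0.0788]
ee_rot: [0.356, 0.609, -0.352, 0.615]
contact_force: [0.2, 3.8, 5.4]
opening: -0.0002
```

```bash
python3 look.py 4; python3 meas.py 4
```

```text
cradle pos mm [-8.65  1.32 78.82] F [-2.06 -3.24  5.42] t 4.6667
delta units [-0.0002  0.0127 -0.0027] dr [-0.0036  0.0048 -0.0124]
tool axes in cradle
 [[-0.01  -1.     0.003]
 [ 0.004  0.003  1.   ]
 [-1.     0.01   0.004]]
red 739 376 px 53.2 162.4 u range 38 68 depth med [123.7 -44.5  31.8] top@32:  [123.63 -44.61  32.  ]
yel 244 11 px 95.1 192.6 u range 89 101 depth med [101.4 -27.7  29.2] top@32:  [ 99.81 -27.65  32.  ]
```

Pressed with 5.4 N, and the rim resists at 2 N, so the wheel is rolling. Continuing this stroke.

Request:
{"api": "move_arm", "payload": {
  "series": [
    {"delta_pos":[0,-0.01,-0.001],"dr":[0,0,0],"grip":0},
    {"delta_pos":[0.001,-0.01,-0.001],"dr":[0,0.004,-0.01],"grip":0},
    {"delta_pos":[0.001,-0.01,0],"dr":[0,0,0],"grip":0},
    {"delta_pos":[0.001,-0.01,0],"dr":[0,0,0],"grip":0}
  ]
}}

```text
t: 5.05
ee_pos: [0.5399, -0.0131, 0.0803]
ee_rot: [0.356, 0.61, -0.353, 0.614]
contact_force: [1.1, 0.9, 3.9]
opening: 0.0001
```

```bash
sed -i 's/C\[...,2\]>29/C[...,2]>25/; s/Q\[:,2\]>29/Q[:,2]>26/' meas.py; python3 look.py 5; python3 meas.py 5
```

```text
cradle pos mm [11.16  1.09 80.25] F [-1.44 -0.22  3.89] t 5.05
delta units [ 0.0028  0.0523 -0.0024] dr [-0.0041  0.0034 -0.0082]
tool axes in cradle
 [[-0.006 -1.     0.003]
 [ 0.003  0.003  1.   ]
 [-1.     0.006  0.003]]
red 655 447 px 88.2 162.1 u range 75 101 depth med [122.7 -44.5  31.7] top@32:  [122.88 -44.69  32.  ]
yel 238 223 px 118.9 193.2 u range 113 124 depth med [106.7 -25.4  29.4] top@32:  [105.63 -26.18  32.  ]
```

Request:
{"api": "move_arm", "payload": {
  "series": [
    {"delta_pos":[0.003,-0.01,-0.001],"dr":[0,0,0],"grip":0},
    {"delta_pos":[-0.02,0,-0.001],"dr":[0,0,0],"grip":0},
    {"delta_pos":[-0.006,0.02,0],"dr":[0,0,0],"grip":0},
    {"delta_pos":[0,0.025,0],"dr":[0,0,0],"grip":0},
    {"delta_pos":[0,0.02,0],"dr":[0,0,0],"grip":0}
  ]
}}

```text
t: 5.52
ee_pos: [0.5583, 0.0006, 0.0888]
ee_rot: [0.354, 0.613, -0.356, 0.61]
contact_force: [0.5, -0.3, 0.5]
opening: -0.0001
```

```bash
python3 look.py 6; python3 meas.py 6
```

```text
cradle pos mm [-11.68  -1.53  88.81] F [-0.29  0.54  0.46] t 5.5167
delta units [0.0196 0.0067 0.0031] dr [-0.0072 -0.0028  0.0046]
tool axes in cradle
 [[ 0.004 -1.     0.006]
 [-0.002  0.006  1.   ]
 [-1.    -0.004 -0.002]]
red 641 420 px 62.8 164.5 u range 49 77 depth med [122.7 -44.4  31.6] top@32:  [122.67 -44.62  32.  ]
yel 237 229 px 87.4 194.7 u range 81 93 depth med [108.5 -25.5  31.7] top@32:  [108.44 -25.64  32.  ]
```

View pics/w6.png

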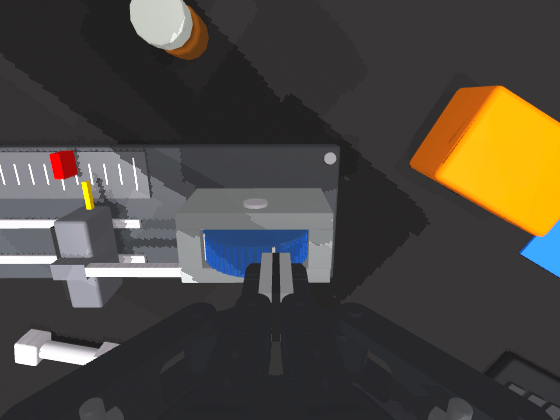

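Second view: the red block is at (63,165) and the pointer at (87,195), with a gap of 14.2 mm. The finger is clear. On to the second stroke.

Request:
{"api": "move_arm", "payload": {
  "series": [
    {"delta_pos":[0.01,0.009,0.003],"dr":[-0.007,-0.003,0.004],"grip":0},
    {"delta_pos":[0.01,0,0],"dr":[0,0,0],"grip":0},
    {"delta_pos":[0.002,-0.006,0],"dr":[0,0,0],"grip":0},
    {"delta_pos":[0.001,-0.01,0],"dr":[0,0,0],"grip":0},
    {"delta_pos":[0.001,-0.01,0],"dr":[0,0,0],"grip":0}
  ]
}}

```text
t: 5.98
ee_pos: [0.5593, -0.0016, 0.0779]
ee_rot: [0.355, 0.61, -0.349, 0.616]
contact_force: [1.2, 3.8, 6.8]
opening: -0.0001
```

```bash
python3 look.py 7; python3 meas.py 7
```

```text
cradle pos mm [-11.39   0.85  77.88] F [-2.91 -2.72  6.82] t 5.9833
delta units [-0.0022  0.0073 -0.0017] dr [ 0.0037  0.0039 -0.0141]
tool axes in cradle
 [[-0.011 -1.    -0.003]
 [ 0.003 -0.003  1.   ]
 [-1.     0.011  0.003]]
red 759 489 px 47.7 162.3 u range 32 63 depth med [122.7 -44.7  31.6] top@32:  [122.59 -44.79  32.  ]
yel 263 186 px 74.2 192.4 u range 68 81 depth med [111.6 -25.3  27.5] top@32:  [108.78 -26.77  32.  ]
```

Request:
{"api": "move_arm", "payload": {
  "series": [
    {"delta_pos":[-0.001,-0.01,0],"dr":[0,0.003,-0.012],"grip":0},
    {"delta_pos":[0,-0.01,-0.001],"dr":[0,0,0],"grip":0},
    {"delta_pos":[0.001,-0.01,-0.001],"dr":[0,0,0],"grip":0},
    {"delta_pos":[0.001,-0.01,0],"dr":[0,0,0],"grip":0}
  ]
}}

```text
t: 6.37
ee_pos: [0.5416, -0.0116, 0.0806]
ee_rot: [0.354, 0.611, -0.351, 0.615]
contact_force: [0.6, 1.3, 3.7]
opening: 0.0002
```

```bash
python3 look.py 8; python3 meas.py 8
```

```text
cradle pos mm [ 8.95  0.62 80.57] F [-1.13 -0.84  3.72] t 6.3667
delta units [ 0.0035  0.0479 -0.0011] dr [ 0.0028  0.004  -0.0086]
tool axes in cradle
 [[-0.007 -1.    -0.002]
 [ 0.003 -0.002  1.   ]
 [-1.     0.007  0.003]]
red 666 443 px 85.2 161.7 u range 72 98 depth med [123.  -44.6  31.7] top@32:  [122.97 -44.73  32.  ]
yel 242 226 px 99.4 192.5 u range 94 105 depth med [116.8 -25.4  29.4] top@32:  [115.51 -26.24  32.  ]
```

Request:
{"api": "move_arm", "payload": {
  "series": [
    {"delta_pos":[0.003,-0.01,0],"dr":[0,0,0],"grip":0},
    {"delta_pos":[-0.02,0,-0.001],"dr":[0,0,0],"grip":0},
    {"delta_pos":[-0.006,0.02,0],"dr":[0,0,0],"grip":0},
    {"delta_pos":[0,0.02,0],"dr":[0,0,0],"grip":0}
  ]
}}

```text
t: 6.75
ee_pos: [0.5481, -0.0049, 0.0893]
ee_rot: [0.353, 0.614, -0.354, 0.611]
contact_force: [1.1, -0.5, 0.3]
opening: -0.0001
```

```bash
python3 look.py 9; python3 meas.py 9
```

```text
cradle pos mm [-0.11 -1.92 89.26] F [-0.71  0.97  0.31] t 6.75
delta units [0.0204 0.0298 0.0039] dr [-0.0003 -0.0034  0.0043]
tool axes in cradle
 [[ 0.003 -1.     0.   ]
 [-0.003  0.     1.   ]
 [-1.    -0.003 -0.003]]
red 606 407 px 81.5 163.7 u range 69 94 depth med [123.  -44.6  31.7] top@32:  [122.79 -44.73  32.  ]
yel 233 221 px 90.0 193.8 u range 84 96 depth med [118.8 -25.5  31.7] top@32:  [118.66 -25.67  32.  ]
```

Request:
{"api": "move_arm", "payload": {
  "series": [
    {"delta_pos":[0.008,0.02,0.003],"dr":[0,-0.003,0.004],"grip":0},
    {"delta_pos":[0.01,0,0],"dr":[0,0,0],"grip":0},
    {"delta_pos":[0.002,-0.006,0],"dr":[0,0,0],"grip":0}
  ]
}}

```text
t: 7.05
ee_pos: [0.56, -0.0008, 0.0796]
ee_rot: [0.353, 0.611, -0.351, 0.615]
contact_force: [2.0, 1.7, 4.2]
opening: -0.0002
```

```bash
python3 look.py 10; python3 meas.py 10
```

```text
cradle pos mm [-12.41   0.51  79.61] F [-2.58 -0.46  4.21] t 7.05
delta units [ 0.0012  0.0052 -0.001 ] dr [ 0.0038  0.0036 -0.0054]
tool axes in cradle
 [[-0.004 -1.    -0.003]
 [ 0.003 -0.003  1.   ]
 [-1.     0.004  0.003]]
red 730 466 px 49.7 162.0 u range 34 65 depth med [122.6 -44.4  31.6] top@32:  [122.6  -44.65  32.  ]
yel 262 244 px 60.6 192.7 u range 54 67 depth med [119.4 -25.7  29.1] top@32:  [117.44 -26.53  32.  ]
```

Request:
{"api": "move_arm", "payload": {
  "series": [
    {"delta_pos":[0.001,-0.01,0],"dr":[0,0.003,-0.005],"grip":0},
    {"delta_pos":[0.001,-0.008,0],"dr":[0,0,0],"grip":0}
  ]
}}

```text
t: 7.27
ee_pos: [0.5525, -0.0051, 0.08]
ee_rot: [0.353, 0.613, -0.352, 0.613]
contact_force: [0.2, 1.1, 5.5]
opening: -0.0002
```

```bash
python3 look.py 11; python3 meas.py 11
```

```text
cradle pos mm [-3.77  0.49 79.96] F [-0.74 -0.81  5.52] t 7.2667
delta units [ 0.002   0.0225 -0.0009] dr [ 0.0037  0.0001 -0.0027]
tool axes in cradle
 [[-0.002 -1.    -0.003]
 [ 0.    -0.003  1.   ]
 [-1.     0.002  0.   ]]
red 702 464 px 64.8 162.1 u range 50 79 depth med [122.7 -44.5  31.6] top@32:  [122.69 -44.71  32.  ]
yel 262 228 px 72.0 192.3 u range 65 78 depth med [121.8 -25.5  28.7] top@32:  [119.79 -26.54  32.  ]
```

Request:
{"api": "move_arm", "payload": {
  "series": [
    {"delta_pos":[0.001,-0.006,0],"dr":[0,0,0],"grip":0},
    {"delta_pos":[-0.02,0,0],"dr":[0,0,0],"grip":0},
    {"delta_pos":[-0.05,0,0],"dr":[0,0,0],"grip":0},
    {"delta_pos":[-0.06,0,0],"dr":[0,0,0],"grip":0},
    {"delta_pos":[-0.05,-0.02,0],"dr":[0,0,0],"grip":0},
    {"delta_pos":[0,0,0],"dr":[0,0,0],"grip":0}
  ]
}}

```text
t: 7.82
ee_pos: [0.5326, -0.0136, 0.1684]
ee_rot: [0.35, 0.618, -0.355, 0.608]
contact_force: [0.5, 0.0, 0.7]
opening: -0.0003
```

```bash
python3 look.py 12; python3 meas.py 12
python3 -c "
import cv2;im=cv2.imread('pics/w12.png');cv2.imwrite('pics/w12z.png',cv2.resize(im[110:240,60:320],None,fx=3,fy=3,interpolation=cv2.INTER_NEAREST))"
```

```text
cradle pos mm [ 17.69  -2.14 168.38] F [-0.44  0.24  0.67] t 7.8167
delta units [0.1777 0.068  0.006 ] dr [ 0.0029 -0.0109  0.0185]
tool axes in cradle
 [[ 0.015 -1.    -0.002]
 [-0.009 -0.002  1.   ]
 [-1.    -0.015 -0.009]]
red 256 186 px 156.0 147.8 u range 149 163 depth med [123.5 -44.6  31.9] top@32:  [123.49 -44.62  32.  ]
yel 108 101 px 157.0 169.9 u range 154 160 depth med [123.3 -25.5  31.7] top@32:  [123.26 -25.71  32.  ]
```

View pics/w12z.png

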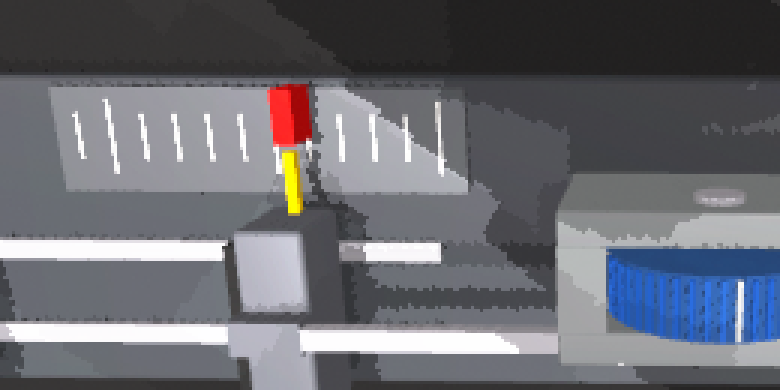

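```bash
sed 's/Q\[:,2\]>26/Q[:,2]>30.8/' meas.py > m2.py; python3 m2.py 12
python3 - <<'E'
from h import *
im,d=ctrl.read_camera("scene");cv2.imwrite("pics/s2.png",im);im0=cv2.imread("pics/scene0.png")
cv2.imwrite("pics/s2z.png",np.hstack([cv2.resize(i[110:290,205:415],None,fx=1.9,fy=1.9,interpolation=cv2.INTER_CUBIC) for i in(im0,im)]))
print(ctrl.get_obs()["t"])
E
```

```text
red 256 137 px 156.0 147.8 u range 149 163 depth med [124.3 -44.   32.1] top@32:  [124.36 -44.11  32.  ]
yel 108 77 px 157.0 169.9 u range 154 160 depth med [123.7 -25.5  32.1] top@32:  [123.67 -25.37  32.  ]
7.9167
```

View pics/s2z.png

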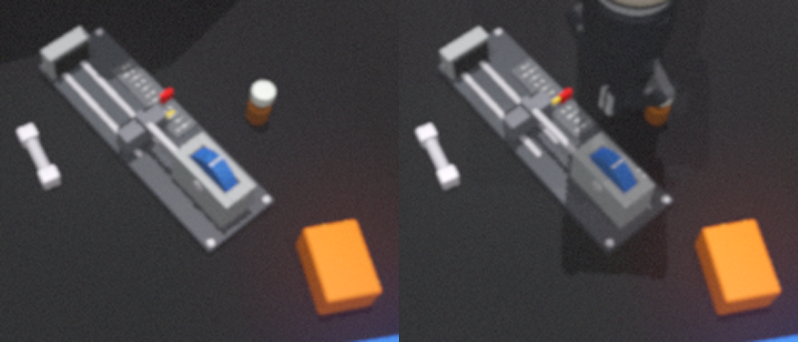

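In the scene camera the pointer now lies opposite the red block, and the vial, cartridge and box have not moved. The gripper is well clear, so I'm handing in.

```bash
python3 -c "
from station import ctrl
o=ctrl.get_obs();print(o['t'],o['qd'].round(3),o['contact_force'].round(1));print(ctrl.job_done())"
```

```text
7.9167 [ 0.005  0.037  0.031  0.003 -0.008  0.001] [-1.5  0.3  0.1]
the job is handed in; nothing more can be done
None
```

The jaw's yellow pointer now stands opposite the red gauge block, and the job is handed in at about 7.9 s of the 45 s limit. I rolled the wheel with the shut fingertips in three strokes, pressing with about 4–7 N, then lifted the finger about 85 mm clear.

- **Pointer:** The last wrist-camera check put it 0.2–0.7 mm short of the red block's centre. The two figures come from two height cut-offs on the same picture, and both are well inside the block's 6 mm width. The scene camera agrees.
- **Bystanders:** The cartridge, box and red block look unmoved against the first picture. The gripper partly hides the vial, but what shows of it is in place. Nothing went near any of them.
- **Disagreements:**
  - The wrist camera's y readings were about 3 mm off, judged by the plate bolts.
  - Its reading of the fixed block's position varied by about 1 mm between looks, so I relied on the difference between pointer and block.
  - The arm drifted slightly between steps, so I corrected as I went.
- **At hand-in:** The joints were still creeping slightly (up to 0.04 rad/s). The force reading was about 1.5 N, near the 1 N or so it showed in free air.

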